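# Show a clock case's four sides to the inspection camera

### The arm

A 6-joint arm with a two-finger parallel gripper is mounted at the origin on the work surface. World frame = base frame: x ahead of the robot, y to its left, z up, the work surface at z = 0. Lengths are in mm, angles in rad, forces in N, time in s.
With the tool pointing down it reaches from about 400 to 925 mm from the base axis. Payload 12.5 kg.
Tool frame: the origin (TCP) lies on the front face of the gripper's body, between the roots of the fingers; the fingertips stand 78 mm ahead of it and the grasp point (between the pads) lies 59 mm ahead of it (env.nose_length is the distance from the TCP to the fingertips, in mm); z points along the fingers, y is the line along which they close (so a half turn about z gives the same grasp; the last joint's range is limited). The gripper opens to 95 mm and grips with 3 to 60 N. Pads are 20 mm wide; open, the fingers measure 119 mm over their backs; the gripper's body (75 mm by 180 mm) begins 59 mm behind the grasp point.
Start: joints at [-1.395, 0.491, 1.559, -0, 1.092, -0.106], TCP at [173.825, -600.352, 292.261] pointing down, gripper open.
Joint ranges: [-3.1, 3.1], [-0.84, 2.19], [0.05, 2.79], [-1.13, 4.28], [0.06, 2.93], [-2.69, 2.69]. Speed limits (rad/s): [2.22, 2.22, 2.79, 3.14, 3.14, 3.14].

### API

Orientations are given as [roll, pitch, yaw] about the fixed x, y, z axes, in that order (R = Rz(yaw) Ry(pitch) Rx(roll)).
In Python, from cell import env gives the robot as it stands.
- The arm moves only by the tool jog_arm, never from a script. Its argument "motion" is a list of rows, each a list of 7 numbers: the turn, a rotation vector about the tool's x, y, z in degrees, then the shift along the tool's x, y, z in mm, then the finger opening in mm, from 0 to 95.1. In form: [[wx, wy, wz, x, y, z, hand], ...]. A call has 1 to 10 rows; each row shifts and turns the commanded pose from where the row before left it, along the tool's axes as they then stand; what a row does not reach is not made up. A row lasts 1/8 s, in which the tool goes at most 62.5 mm and 10.7 degrees, less where a joint would pass 70% of its speed; a pose out of reach is approached as far as the arm can. A call is refused whole if a number of a shift passes 62.5 or a number of a turn 10.7, either way. A call with a gripper value outside its range is refused whole. The fingers move at their own pace and stop on an object; the grip force is fixed at half the most. Time passes only in rows, so rows that do not move let the fingers close. It gives the time, the measured TCP pose, the force, the opening and the grip force at its end, in the units of the state.
- env.state(): the state, without advancing time (a new reading comes with each control period).
- env.read_camera(name): name is "side" or "top"; returns a dict with "color" (420x560x3 uint8, red, green, blue), "z_map" (420x560 float32, mm along the optical axis (not along the pixel's ray), 0 where there is no reading), "camera_matrix" (3x3 intrinsics, pixels), "k1" (the pictures are not rectified: a ray, as slopes to the right and down, at radius r is drawn at 1 + k1 r^2 times it, then the intrinsics apply), "world_to_cam" (4x4, takes a point from world to camera coordinates). Camera axes: x right, y up, looking along -z (the intrinsics and any distortion apply to the point x, -y, -z); pixel columns grow to the right and rows downward; lengths in mm; the calibration is good to about 2 mm. A picture is of the moment at which its call begins.
- env.job_done(): hands the job in; it is judged then, once.
Trained networks look in the newest picture that a camera, given by its name, has taken for a name from the list of things; names that differ only in an ending like _2 or _b are one class to them, and where a whole thing is asked for, a point or a joint stands for the part that bears it (a point fixed in the world has none). Each returns a list of dicts, best first, with "score" (0 to 1); they miss things now and then, are a little off and sometimes report something else, mostly with a low value. They report only what shows in the picture. A call takes as long as a camera call. They do not tell look-alikes from the thing itself.
- env.recognise(camera, thing): "location" ([column, row] in pixels, amid what is visible of it).
The state is a dict: "t": time; "joints": joint angles; "qvel": joint speeds; "tau": joint torques, N m; "eef_pos": TCP position; "tcp_rot": TCP orientation; "ft_force": force on the tool from outside, world axes, zero at the start; "moment": the same for the moment, N m; "opening": opening from 0.0 (shut) to 1.0 (fully open); "grip_force": force on a finger pad.
Only numpy, scipy, OpenCV 4.12 (cv2) and the standard library are available. Lean on these libraries where they do the work, as an engineer would, in place of code of your own. Each camera call takes 0.05 s, during which the arm holds its last target. There are 200 camera calls.

### The job

Show all four sides of the brass clock case to the lens of the inspection camera, one after another: first the dial, then the louvred back opposite it, then the side with one tall slot, then the side with two round ports. Hold each side upright, square to the lens, level with and centred on it, about 7 cm away and still for about a second, with no finger on the side being shown: put the case down and take it again by the other pair of sides when needed. Finally stand the case upright, without dropping it, in the middle of the tray of the sliding carriage and let go; never tip it over, and leave the other loose parts and tools where they are.

Things in the scene. Friction and masses are not known exactly. Their poses are not given: they have to be found in the camera images.
- case_mid (a point): Centre (half-way up) of the loose brass clock case: upright square tower 100 mm tall, 0.3 to 0.55 kg, on the table. Axes: z up, -x out of the dial side, +x out of the louvred back, +y out of the slotted side, -y out of the side with ports. Plinth 60 x 60 mm, 8 mm high; above it 50 mm across over the raised panels (each 34 mm wide, centred on its side, 8 to 96 mm above the underside).
- side_dial (a point): Middle of the surface of the dial side (round white dial 33 mm across, with hands), 25 mm out from the case's centre, at the same height; same axes as the case. Dial, louvres, slot and ports lie in the lower half of the panels; the upper half of every panel (from 55 mm above the underside) is plain and good to grip.
- side_louvre (a point): The same point on the back, opposite the dial: three dark horizontal louvres.
- side_slot (a point): The same point on the side with one tall dark slot, 8 x 38 mm; on the left as one looks at the dial.
- side_ports (a point): The same point on the side with two dark round ports, 15 mm across, one above the other; on the right as one looks at the dial.
- lens (a point): Centre of the front glass of the fixed inspection camera, 165 mm above the table. It looks level along its own -x axis (z up, y across). Behind the glass (+x): black barrel 38 mm across, grey camera body 46 x 46 mm with its top 188 mm above the table, and 85 mm back a chromed post 200 mm high on a round foot 110 mm across.
- tray (a point): Middle of the inner floor of the open steel tray of the carriage on the brass slide rail, 33 mm above the table; z up, y along the rail. Inside 92 x 92 mm, walls 15 mm above the floor and 4 mm thick: the case's plinth fits in at any heading. The carriage slides stiffly (about 4 N) and need not be moved. Rail 360 mm long, 50 mm wide, its end blocks 29 mm high.
- cup: Bystander: red plastic parts cup, 68 mm across, 65 mm high; origin under its middle. Leave it.
- dial: Bystander: loose white porcelain dial lying flat, 90 mm across, 5 mm thick. Leave it.
- rod: Bystander: blued steel arbor rod lying along its x, 150 mm long, 9 mm thick. Leave it.
- oil: Bystander: small oil bottle, 36 mm across, 70 mm high; origin under its middle. Leave it.
- driver: Bystander: screwdriver lying along its x, 160 mm long. Leave it.
- brush: Bystander: brush lying along its x, 170 mm long. Leave it.
There are look-alikes about, which are no part of the job. Of the things that look like the part that bears case_mid, the middle-sized one is meant.

How it is judged:
By the outcome, as a careful person would: the job done as asked, in the order asked, and still so for the second after the job is handed in, with the robot touching nothing.
It also fails if it takes over 72 s, if anything falls off the work surface, if the arm or the gripper's body presses on something with over 40 N, if the wrist force passes 120 N, or if a joint passes its speed limit or range.

## Working session

There is one attempt and no reset: what is moved stays moved. The work goes in short steps, Python scripts to look and compute and a tool call to move; the robot and the scene stay as the last step left them, time stands still between calls to the robot, and variables do not carry over. Pictures are saved under pics/ and viewed, at most 10 in all, crops included, and the job is handed in when it is done.

Besides the shell and the picture viewer there is one more tool, called as name(argument=value, ...) on one line, values as JSON. jog_arm: Moves the arm, as the interface text tells. Its arguments: {"type":"object","properties":{"motion":{"type":"array"}},"required":["motion"]}

```bash
ls; mkdir -p pics; cat > h.py <<'E'
import numpy as np, cv2
from cell import env
from scipy.spatial.transform import Rotation as R
def cloud(c):
    z=c["z_map"].astype(float); K=c["camera_matrix"]; k1=c["k1"]
    v,u=np.mgrid[:z.shape[0],:z.shape[1]]
    xd=(u-K[0,2])/K[0,0]; yd=(v-K[1,2])/K[1,1]
    x,y=xd.copy(),yd.copy()
    for _ in range(8):
        f=1+k1*(x*x+y*y); x,y=xd/f,yd/f
    P=np.stack([x*z,-y*z,-z,np.ones_like(z)],-1)@np.linalg.inv(c["world_to_cam"]).T
    P=P[...,:3]; P[z==0]=np.nan
    return P
def proj(c,p):
    q=c["world_to_cam"]@np.r_[p,1]; x,y=q[0]/-q[2],-q[1]/-q[2]; f=1+c["k1"]*(x*x+y*y)
    K=c["camera_matrix"]; return K[0,0]*x*f+K[0,2],K[1,1]*y*f+K[1,2]
E
cat > a.py <<'E'
from h import *
print(env.state())
ims=[]
for n in ("top","side"):
    c=env.read_camera(n); P=cloud(c); np.save(n+"_P.npy",P)
    cv2.imwrite(f"pics/{n}0.png",cv2.resize(c["color"][...,::-1],(800,600),interpolation=cv2.INTER_CUBIC))
    print(n,np.linalg.inv(c["world_to_cam"])[:3].round(2).tolist(),c["k1"],c["camera_matrix"][0,0])
    for t in ["case_mid","side_dial","side_louvre","side_slot","side_ports","lens","tray","cup","dial","rod","oil","driver","brush"]:
        for r in env.recognise(n,t)[:5]:
            u,v=r["location"]; print(n,t,round(r["score"],2),[round(u),round(v)],np.round(P[int(round(v)),int(round(u))]))
E
python3 a.py
```

```text
pics
{'t': 0.0, 'joints': array([-1.39459326e+00,  4.91576474e-01,  1.55945543e+00, -3.73344548e-05,
        1.09163805e+00, -1.05588133e-01]), 'qvel': array([-2.42512872e-05,  5.45577537e-04, -1.66196119e-04,  1.15596753e-03,
       -1.74227544e-03, -8.08694207e-04]), 'tau': array([ 2.81080072e-03, -6.12625694e+01, -2.58178765e+01,  6.94704219e-02,
        4.82255383e-02, -9.45014153e-05]), 'eef_pos': array([ 173.79463465, -600.19667067,  291.64911986]), 'tcp_rot': array([-3.14051786e+00, -8.06119835e-05,  2.81808388e-01]), 'ft_force': array([ 0.19492827, -0.06985856, -0.05138814]), 'moment': array([-0.0498369 ,  0.04713387,  0.01645603]), 'grip_force': 0.0, 'opening': 1.0022020004041916}
top [[-0.02, 0.99, -0.15, 338.21], [-1.0, -0.02, -0.0, -76.77], [-0.01, 0.15, 0.99, 1401.09]] -0.07271631326163235 413.937811361923
top case_mid 0.87 [325, 280] [ 311. -197.  142.]
top case_mid 0.81 [352, 234] [ 451. -290.  104.]
top case_mid 0.76 [356, 200] [ 564. -313.   73.]
top side_dial 0.72 [354, 236] [ 445. -296.  102.]
top side_dial 0.58 [324, 279] [ 314. -194.  145.]
top side_dial 0.49 [35
[... 1882 characters left out ...]
4.   49.]
side side_ports 0.95 [343, 166] [ 439. -286.   71.]
side side_ports 0.86 [389, 199] [ 309. -169.   96.]
side side_ports 0.65 [296, 159] [ 573. -305.   53.]
side side_ports 0.47 [387, 349] [271. 203.  27.]
side lens 0.75 [275, 390] [473. 398. 184.]
side tray 0.63 [261, 229] [615. -60.  32.]
side cup 0.94 [337, 284] [403.  56.  22.]
side dial 0.79 [168, 336] [756. 261.   4.]
side dial 0.61 [336, 168] [ 458. -285.   61.]
side rod 0.72 [280, 141] [ 636. -383.   40.]
side rod 0.72 [386, 355] [271. 214.  18.]
side rod 0.64 [225, 184] [ 758. -216.    6.]
side oil 0.74 [282, 141] [ 630. -384.   40.]
side driver 0.87 [387, 350] [271. 205.  25.]
side brush 0.85 [350, 139] [ 437. -458.   18.]
```

View pics/top0.png

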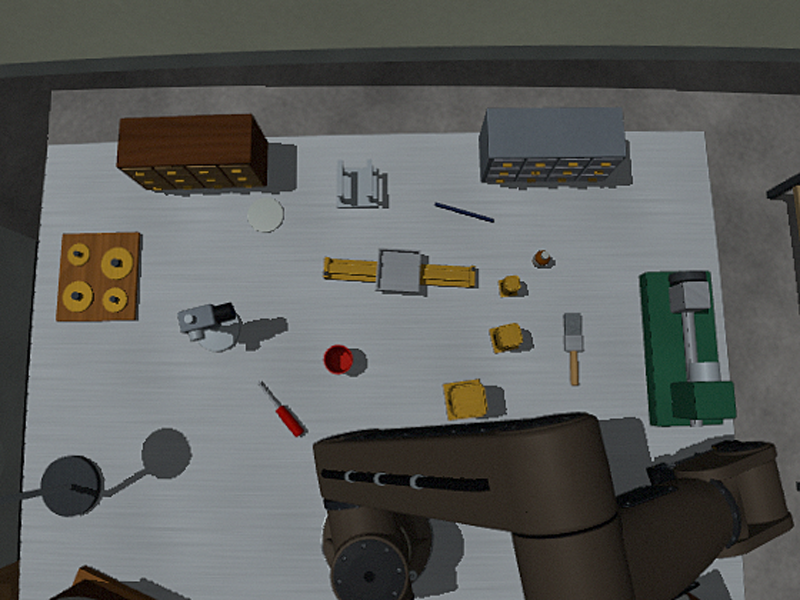

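View pics/side0.png

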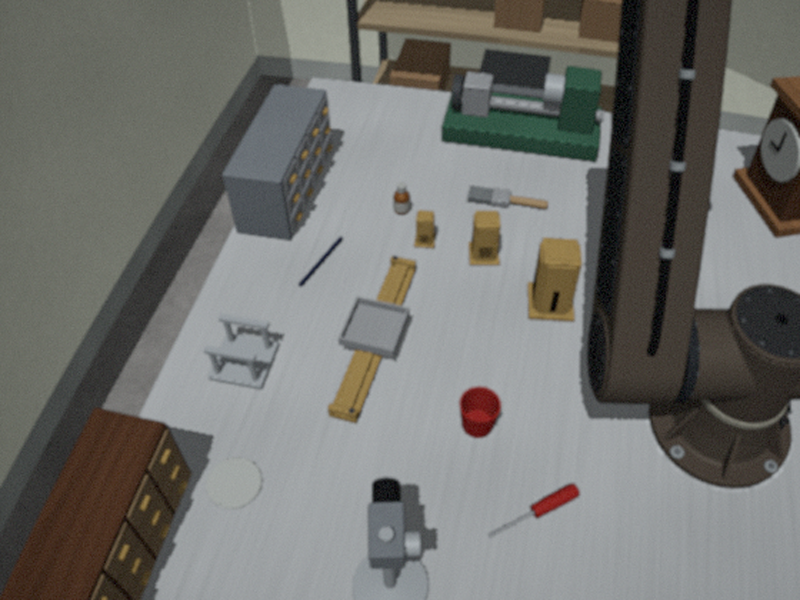

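```bash
cat > b.py <<'E'
from h import *
T=np.load("top_P.npy").reshape(-1,3);S=np.load("side_P.npy").reshape(-1,3)
A=np.vstack([T,S])
def sel(P,c,r,z0,z1):
    m=(np.hypot(P[:,0]-c[0],P[:,1]-c[1])<r)&(P[:,2]>z0)&(P[:,2]<z1); return P[m]
def rect(Q):
    (c,s,a)=cv2.minAreaRect(Q[:,:2].astype(np.float32)); return np.round(c,1),np.round(s,1),round(a,1),len(Q)
for n,c,z in [("big",(300,-195),140),("mid",(455,-300),100),("small",(568,-318),70)]:
    for nm,P in (("top",T),("side",S)):
        Q=sel(P,c,60,z*.8,z*1.2); print(n,nm,"ztop",np.percentile(Q[:,2],[50,90,98]).round(1) if len(Q) else 0)
        if len(Q)>5:
            zt=np.percentile(Q[:,2],80); print(rect(Q[abs(Q[:,2]-zt)<5]))
        Q=sel(P,c,70,2,14); print("  plinth",rect(Q) if len(Q)>4 else 0)
for nm,P in (("top",T),("side",S)):
    Q=sel(P,(613,-58),75,40,55); print("traywall",nm,rect(Q), Q.mean(0))
    Q=sel(P,(613,-58),40,25,40); print("floor",nm,np.median(Q,0))
    Q=sel(P,(470,375),70,150,186); print("cam",nm,len(Q), rect(Q) if len(Q)>4 else 0,Q[:,:].min(0) if len(Q) else 0,Q.max(0) if len(Q) else 0)
    Q=sel(P,(470,375),120,186,230); print("campost",nm,rect(Q) if len(Q)>4 else 0,Q.mean(0))
    Q=sel(P,(470,375),120,181,192); print("camtop",nm,rect(Q) if len(Q)>4 else 0,Q.mean(0))
    Q=sel(P,(480,375),200,3,14); print("foot",nm,rect(Q) if len(Q)>4 else 0)
E
python3 b.py
```

```text
big top ztop [142.9 146.4 148.6]
(array([ 310.9, -204. ]), array([66.1, 67.5]), 5.4, 408)
  plinth (array([ 311.2, -195. ]), array([113.1, 136.8]), 3.7, 235)
big side ztop [142.1 145.7 147.4]
(array([ 309.3, -203. ]), array([72. , 72.2]), 7.0, 504)
  plinth (array([ 300.8, -182.9]), array([136. , 115.5]), 1.4, 398)
mid top ztop [ 99.5 103.6 105.8]
(array([ 450.9, -306.4]), array([49.6, 47.8]), 13.2, 187)
  plinth (array([ 457.2, -301.1]), array([135.7, 133.8]), 62.7, 297)
mid side ztop [ 99.2 102.8 104.2]
(array([ 450.5, -302.9]), array([46.1, 53. ]), 7.2, 196)
  plinth (array([ 455.9, -296.6]), array([136.1, 130.8]), 6.5, 329)
small top ztop [68.6 73.2 74.7]
(array([ 571.5, -320. ]), array([33.3, 34.1]), 86.0, 86)
  plinth (array([ 569.7, -316.1]), array([134.5, 133. ]), 87.0, 275)
small side ztop [68.6 72.1 74.9]
(array([ 571.4, -318.9]), array([33.6, 37. ]), 3.5, 103)
  plinth (array([ 566.4, -315.7]), array([133.7, 133. ]), 16.7, 290)
traywall top (array([612.8, -58.3]), array([100.1, 102.3]), 85.5, 166) [613.11548285 -57.91072379  47.41189613]
floor top [613.09607814 -58.1984901
[... 363 characters left out ...]
.03601694 186.54666894]
foot top (array([477.3, 375.7]), array([393.7, 394.2]), 70.2, 1621)
traywall side (array([611.8, -57.2]), array([105.5, 101.5]), 85.6, 386) [612.3132999  -57.39826317  46.29672444]
floor side [612.44773388 -58.84601557  32.22815557]
cam side 592 (array([482.5, 354.6]), array([64.1, 94.6]), 11.5, 592) [444.31946194 307.01077484 150.96208387] [518.37282137 406.47420715 185.99477975]
campost side (array([492.5, 350.4]), array([ 45.9, 106.9]), 12.0, 907) [489.20835355 366.02222675 189.78609475]
camtop side (array([484.2, 346.1]), array([ 64. , 112.5]), 11.4, 1147) [490.2914008  356.33498269 187.03927771]
foot side (array([498.1, 290.4]), array([397.8, 216.8]), 12.0, 1569)
```

The brass case candidates are at scaled top pixels (465,398), (506,337) and (510,286), and the middle one, about 100 mm tall, stands near (451,-303). The lens barrel at (225,312) in the top view faces about -y. Next I need the case's heading, a precise lens pose, and which side shows.

```bash
cat > c.py <<'E'
from h import *
ims=[]
acc={"top":[], "side":[]}
for k in range(5):
    for n in acc:
        c=env.read_camera(n); acc[n].append((cloud(c),c["color"].astype(float)));
        if k==0: acc[n+"c"]=c if False else None
        if k==0:
            globals()["C"+n]=c
    acc={k:v for k,v in acc.items() if k in("top","side")}
for n in acc:
    P=np.median([a[0] for a in acc[n]],0); I=np.mean([a[1] for a in acc[n]],0)
    np.save(n+"_P.npy",P); np.save(n+"_I.npy",I)
Is=np.load("side_I.npy").astype(np.uint8)[...,::-1]; It=np.load("top_I.npy").astype(np.uint8)[...,::-1]
def crop(I,u,v,w,h,W,H): return cv2.resize(I[v-h//2:v+h//2,u-w//2:u+w//2],(W,H),interpolation=cv2.INTER_CUBIC)
a=crop(Is,338,166,48,48,400,300*4//3)
u,v=[int(round(x)) for x in proj(Cside,(490,340,185))]
b=crop(Is,u,v,90,90,400,400)
out=np.hstack([a,b])
cv2.imwrite("pics/crop1.png",out)
T=np.load("top_P.npy").reshape(-1,3);S=np.load("side_P.npy").reshape(-1,3)
for nm in ("top","side"):
    P=np.load(nm+"_P.npy").reshape(-1,3); I=np.load(nm+"_I.npy").reshape(-1,3)
    def sel(c,r,z0,z1,f=None):
        m=(np.hypot(P[:,0]-c[0],P[:,1]-c[1])<r)&(P[:,2]>z0)&(P[:,2]<z1)
        if f is not None: m&=f
        return P[m]
    def show(t,Q): print(nm,t,len(Q),[np.round(x,1).tolist() if not np.isscalar(x) else round(x,1) for x in cv2.minAreaRect(Q[:,:2].astype(np.float32))],Q.mean(0).round(1))
    show("case top",sel((451,-303),45,94,110))
    show("cam body top",sel((485,345),90,182,194))
    show("post",sel((480,390),50,195,215))
    show("barrel dark",sel((500,320),60,140,195,I.max(1)<60))
    show("tray",sel((613,-58),80,43,55))
    show("foot",sel((480,390),110,4,20,None))
    brass=(I[:,0]>1.5*I[:,2])
    show("case plinth",sel((451,-303),50,4,20,brass))
E
python3 c.py
```

```text
Traceback (most recent call last):
  File "c.py", line 5, in <module>
    for n in acc:
             ^^^
RuntimeError: dictionary changed size during iteration
```

```bash
python3 - <<'E'
s=open('c.py').read()
s=s.replace("""        if k==0: acc[n+"c"]=c if False else None\n""","").replace("""    acc={k:v for k,v in acc.items() if k in("top","side")}\n""","")
open('c.py','w').write(s)
E
python3 c.py
```

```text
top case top 232 [[450.6, -306.0], [50.0, 50.2], 11.2] [ 450.  -305.4   99.8]
top cam body top 398 [[484.7, 344.1], [64.8, 110.6], 13.9] [490.  354.4 187. ]
top post 31 [[486.4, 374.2], [17.6, 15.0], 3.4] [486.  374.2 199.4]
top barrel dark 235 [[492.2, 329.8], [49.9, 87.5], 31.8] [494.9 316.4 177.3]
top tray 148 [[612.8, -58.3], [100.1, 100.7], 85.5] [612.6 -57.3  47.8]
top foot 420 [[470.6, 399.5], [178.7, 175.1], 89.0] [467.3 362.2  13.6]
top case plinth 63 [[450.3, -305.3], [57.9, 57.5], 11.4] [ 440.3 -292.7    8.7]
side case top 231 [[450.4, -303.9], [46.2, 50.8], 7.7] [ 450.6 -301.4   99.9]
side cam body top 1079 [[484.3, 345.0], [64.0, 111.7], 11.2] [490.8 357.3 187.4]
side post 93 [[486.7, 376.1], [17.7, 17.5], 10.5] [486.8 376.3 200.1]
side barrel dark 281 [[501.4, 310.5], [35.6, 31.5], 13.3] [501.8 310.2 181.4]
side tray 304 [[612.2, -58.9], [103.4, 101.0], 85.5] [612.8 -56.9  47.1]
side foot 1108 [[492.3, 367.1], [118.1, 80.1], 0.0] [486.  373.8  15.3]
side case plinth 112 [[449.8, -302.2], [53.3, 57.3], 8.9] [ 451.1 -283.9   10.9]
```

View pics/crop1.png

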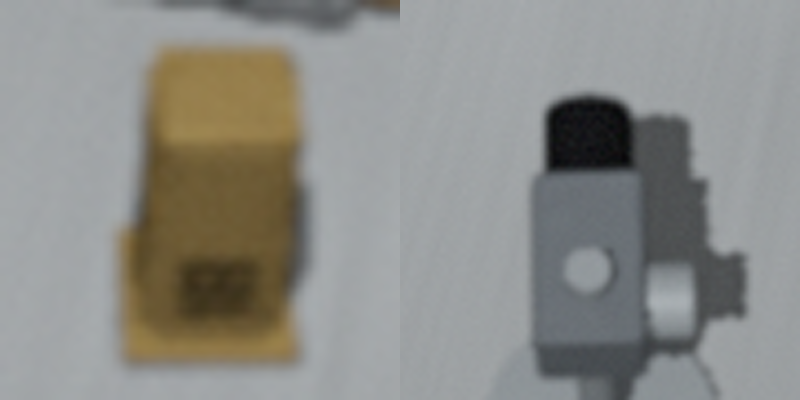

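```bash
cat > d.py <<'E'
from h import *
for nm in ("top","side"):
    P=np.load(nm+"_P.npy").reshape(-1,3); I=np.load(nm+"_I.npy").reshape(-1,3)
    a=np.radians(12.5); d=np.array([np.sin(a),-np.cos(a)]); e=np.array([np.cos(a),np.sin(a)])
    po=np.array([486.6,375.3])
    s=(P[:,:2]-po)@d; w=(P[:,:2]-po)@e
    m=(P[:,2]>168)&(P[:,2]<188)&(s>40)&(s<110)&(abs(w)<60)
    Q=np.c_[s,w,P[:,2]][m]
    print(nm,"barrel s pct",np.percentile(Q[:,0],[50,90,95,98,100]).round(1))
    for lo in range(40,92,8):
        q=Q[(Q[:,0]>=lo)&(Q[:,0]<lo+8)]
        if len(q)>5: print(lo,len(q),"w min/max/mid",np.percentile(q[:,1],[3,97]).round(1),"z",np.percentile(q[:,2],95).round(1))
    # body edges
    m=(P[:,2]>183)&(P[:,2]<192)&(s>-50)&(s<40)&(abs(w)<60)
    Q=np.c_[s,w][m]
    for lo in range(-40,40,10):
        q=Q[(Q[:,0]>=lo)&(Q[:,0]<lo+10)]
        if len(q)>5: print("body",lo,np.percentile(q[:,1],[2,98]).round(1))
E
python3 d.py
```

```text
top barrel s pct [63.5 84.  85.5 86.1 87.2]
40 32 w min/max/mid [-22.4  22.1] z 187.8
48 36 w min/max/mid [-17.9  18.2] z 185.3
56 33 w min/max/mid [-16.4  16.8] z 184.4
64 31 w min/max/mid [-16.   17.9] z 185.4
72 32 w min/max/mid [-15.9  16.1] z 184.5
80 36 w min/max/mid [-16.1  16.9] z 183.7
body -30 [-20.5  18.8]
body -20 [-23.2  20.3]
body -10 [-22.9  21.3]
body 0 [-22.1  21.5]
body 10 [-21.6  21.4]
body 20 [-22.4  20.3]
body 30 [-21.9  21.3]
side barrel s pct [65.2 80.3 82.4 83.4 85.6]
40 42 w min/max/mid [-21.   22.3] z 188.0
48 55 w min/max/mid [-14.2  16.8] z 186.4
56 79 w min/max/mid [-16.5  20.2] z 185.1
64 80 w min/max/mid [-17.2  20.3] z 185.6
72 82 w min/max/mid [-15.4  20.4] z 185.6
80 41 w min/max/mid [-15.4  20.2] z 185.2
body -30 [-20.5  21.6]
body -20 [-22.2  23.6]
body -10 [-22.3  21.9]
body 0 [-22.4  22. ]
body 10 [-22.5  22.2]
body 20 [-20.8  22.4]
body 30 [-20.9  22.6]
```

The louvred back of the middle case faces the side camera (about +y, heading about 100°). It appears as a dark striped block at crop (218,288). Moving to a point above the case.

jog_arm(motion=[[0, 0, 0, 43.5, -26, 0, 95], [0, 0, 0, 43.5, -26, 0, 95], [0, 0, 0, 43.5, -26, 0, 95], [0, 0, 0, 43.5, -26, 0, 95], [0, 0, 0, 43.5, -26, 0, 95], [0, 0, 0, 43.5, -26, 0, 95], [0, 0, 0, 43.5, -26, 0, 95], [0, 0, 0, 43.5, -26, 0, 95], [0, 0, 10.6, 0, 0, 0, 95], [0, 0, 10.6, 0, 0, 0, 95]])

```text
t: 3.2
eef_pos: [450.8, -303.1, 292.3]
tcp_rot: [3.141, -0.0, -0.093]
ft_force: [-0.6, -0.1, 0.1]
opening: 0.997
grip_force: 0.0
```

jog_arm(motion=[[0, 0, 10.6, 0, 0, 0, 95], [0, 0, 10.6, 0, 0, 0, 95], [0, 0, 10.6, 0, 0, 0, 95], [0, 0, 10.6, 0, 0, 0, 95], [0, 0, 10.6, 0, 0, 0, 95], [0, 0, 10.6, 0, 0, 0, 95], [0, 0, 10.6, 0, 0, 0, 95], [0, 0, 0, 0, 0, 0, 95]])

```text
t: 4.2
eef_pos: [450.3, -303.8, 292.3]
tcp_rot: [-3.142, -0.0, -1.382]
ft_force: [0.9, 0.7, 0.9]
opening: 1.001
grip_force: 0.0
```

```bash
cat > t.py <<'E'
import sys
from h import *
# target TCP x y z yaw(deg): turn about tool z, then shift in the frame after the turn; and in present frame
x,y,z,yaw=map(float,sys.argv[1:5]); s=env.state()
r=s["tcp_rot"]; p=np.array(s["eef_pos"]); d=np.array([x,y,z])-p
Rn=R.from_euler("xyz",r); Rt=R.from_euler("xyz",[np.pi,0,np.radians(yaw)])
print("t",round(s["t"],2),"pos",p.round(1),"rpy",np.degrees(r).round(2),"j",np.round(s["joints"],2))
print("turn(deg)",np.degrees((Rn.inv()*Rt).as_rotvec()).round(2),"shift now",Rn.inv().apply(d).round(1),"shift after turn",Rt.inv().apply(d).round(1))
print("open",s["opening"],"grip",s["grip_force"],"ft",np.round(s["ft_force"],1))
E
python3 t.py 450.5 -304.5 135 -80
```

```text
t 4.2 pos [ 450.3 -303.8  292.3] rpy [-1.800e+02 -1.000e-02 -7.918e+01] j [-0.72  0.37  1.76 -0.    1.01  2.24]
turn(deg) [-0.   -0.01  0.82] shift now [ 7.000e-01 -1.000e-01  1.573e+02] shift after turn [ 7.000e-01 -1.000e-01  1.573e+02]
open 1.0011181120711563 grip 0.0 ft [0.9 0.7 0.9]
```

jog_arm(motion=[[0, 0, 0.8, 0.7, 0, 35, 95], [0, 0, 0, 0, 0, 35, 95], [0, 0, 0, 0, 0, 35, 95], [0, 0, 0, 0, 0, 30, 95], [0, 0, 0, 0, 0, 15, 95], [0, 0, 0, 0, 0, 7.3, 95], [0, 0, 0, 0, 0, 0, 40], [0, 0, 0, 0, 0, 0, 40], [0, 0, 0, 0, 0, 0, 40], [0, 0, 0, 0, 0, 0, 40]])

```text
t: 5.45
eef_pos: [450.5, -304.5, 135.4]
tcp_rot: [-3.141, -0.001, -1.397]
ft_force: [0.1, -0.6, 0.7]
opening: 0.632
grip_force: 0.0
```

jog_arm(motion=[[0, 0, 0, 0, 0, 0, 40], [0, 0, 0, 0, 0, 0, 40]])

```text
t: 5.7
eef_pos: [450.7, -304.6, 135.2]
tcp_rot: [-3.141, -0.001, -1.397]
ft_force: [2.2, 0.1, 2.1]
opening: 0.525
grip_force: 29.9
```

```bash
python3 t.py 526.3 199.7 250 102.5
```

```text
t 5.7 pos [ 450.7 -304.6  135.2] rpy [-1.7996e+02 -5.0000e-02 -8.0050e+01] j [-0.72  0.59  1.91 -0.    0.64  2.25]
turn(deg) [-7.0000e-02  6.0000e-02  1.7745e+02] shift now [-483.6 -161.7 -115.1] shift after turn [ 476.   183.  -114.8]
open 0.5252118574562689 grip 29.85037922859192 ft [2.2 0.1 2.1]
```

jog_arm(motion=[[0, 0, 0, 0, 0, -15, 40], [0, 0, 0, 0, 0, -30, 40], [0, 0, -10, 0, 0, -30, 40], [0, 0, -10.2, 0, 0, -30, 40], [0, 0, -10.2, 0, 0, -20, 40], [0, 0, -10.2, 0, 0, -5, 40], [0, 0, -10.2, 0, 0, 0, 40], [0, 0, -10.2, 0, 0, 0, 40], [0, 0, -10.2, 0, 0, 0, 40], [0, 0, -10.2, 0, 0, 0, 40]])

```text
t: 6.95
eef_pos: [450.0, -304.2, 265.5]
tcp_rot: [-3.141, 0.001, 0.029]
ft_force: [0.6, -0.2, -2.9]
opening: 0.522
grip_force: 29.8
```

jog_arm(motion=[[0, 0, -10.2, 0, 0, 0, 40], [0, 0, -10.2, 0, 0, 0, 40], [0, 0, -10.2, 0, 0, 0, 40], [0, 0, -10.2, 0, 0, 0, 40], [0, 0, -10.2, 0, 0, 0, 40], [0, 0, -10.2, 0, 0, 0, 40], [0, 0, -10.2, 0, 0, 0, 40], [0, 0, -10.2, 0, 0, 0, 40], [0, 0, -10.2, 0, 0, 0, 40], [0, 0, -9.2, 0, 0, 0, 40]])

```text
t: 8.2
eef_pos: [450.0, -304.2, 265.5]
tcp_rot: [-3.141, -0.0, 1.792]
ft_force: [0.4, 0.2, -4.2]
opening: 0.523
grip_force: 29.8
```

jog_arm(motion=[[0, 0, 0, 20, 8, 0, 40], [0, 0, 0, 40, 16, 0, 40], [0, 0, 0, 45, 18, 0, 40], [0, 0, 0, 45, 18, 0, 40], [0, 0, 0, 45, 18, 0, 40], [0, 0, 0, 45, 18, 0, 40], [0, 0, 0, 45, 18, 0, 40], [0, 0, 0, 45, 18, 0, 40], [0, 0, 0, 40, 16, 0, 40], [0, 0, 0, 20, 8, 0, 40]])

```text
t: 9.45
eef_pos: [518.5, 112.7, 265.2]
tcp_rot: [-3.141, -0.0, 1.785]
ft_force: [0.0, 0.2, -4.0]
opening: 0.525
grip_force: 29.8
```

```bash
python3 t.py 526.3 199.7 250 102.5
```

```text
t 9.45 pos [518.5 112.7 265.2] rpy [-1.7997e+02 -1.0000e-02  1.0229e+02] j [ 0.09  0.39  1.82  0.    0.93 -0.13]
turn(deg) [-0.03 -0.01 -0.21] shift now [83.4 26.1 15.2] shift after turn [83.3 26.4 15.2]
open 0.5246342047387941 grip 29.841995537281036 ft [ 0.   0.2 -4. ]
```

jog_arm(motion=[[0, 0, -0.2, 25, 8, 5, 40], [0, 0, 0, 30, 10, 5, 40], [0, 0, 0, 20, 6, 4, 40], [0, 0, 0, 8.3, 2.4, 1.2, 40], [0, 0, 0, 0, 0, 0, 40]])

```text
t: 10.07
eef_pos: [526.9, 197.0, 249.7]
tcp_rot: [-3.141, 0.0, 1.79]
ft_force: [-0.4, -0.5, -2.7]
opening: 0.529
grip_force: 29.8
```

```bash
python3 t.py 526.3 199.7 250 102.5; cat > e.py <<'E'
import sys
from h import *
cx,cy=map(float,sys.argv[2:4]); zt=float(sys.argv[4]) if len(sys.argv)>4 else 165
po=np.array([505.5,292.4]); a=np.radians(12.5); d=np.array([np.sin(a),-np.cos(a)]); e=np.array([np.cos(a),np.sin(a)])
ims=[]
for n in ("top","side"):
    c=env.read_camera(n); P=cloud(c); I=c["color"]
    u,v=[int(round(t)) for t in proj(c,(cx,cy,zt))]
    ims.append(cv2.resize(I[max(v-55,0):v+55,max(u-55,0):u+55,::-1],(400,400),interpolation=cv2.INTER_CUBIC))
    X=P.reshape(-1,3); J=I.reshape(-1,3).astype(float)
    m=(np.hypot(X[:,0]-cx,X[:,1]-cy)<60)&(J[:,0]>1.4*J[:,2])&(J[:,0]>60)
    X=X[m]
    for z0,z1 in ((zt-53,zt-34),(zt-30,zt+55)):
        q=X[(X[:,2]>z0)&(X[:,2]<z1)]
        if len(q)>8:
            r=cv2.minAreaRect(q[:,:2].astype(np.float32)); s=(q[:,:2]-po)@d; w=(q[:,:2]-po)@e
            print(n,(z0,z1),len(q),np.round(r[0],1),np.round(r[1],1),round(r[2],1),"z",np.percentile(q[:,2],[2,98]).round(1),"s",np.percentile(s,[2,98]).round(1),"w",np.percentile(w,[2,98]).round(1))
cv2.imwrite(f"pics/{sys.argv[1]}.png",np.hstack(ims))
E
python3 e.py show1 526.3 199.7
```

```text
t 10.07 pos [526.9 197.  249.7] rpy [-1.7998e+02  1.0000e-02  1.0255e+02] j [ 0.24  0.45  1.76 -0.    0.93  0.02]
turn(deg) [-0.02  0.01  0.05] shift now [ 2.7 -0.  -0.3] shift after turn [ 2.7 -0.  -0.3]
open 0.5290867278367462 grip 29.842071533203125 ft [-0.4 -0.5 -2.7]
top (112, 131) 20 [530.2 173.4] [58. 13.] 6.7 z [117.7 125.3] s [113.5 127.2] w [-30.3  27.6]
side (112, 131) 206 [523.8 202.7] [61.4 52.6] 11.2 z [118.3 129.9] s [ 65.8 112.6] w [-31.7  28.1]
side (135, 220) 764 [528. 201.] [61.3 47.5] 10.7 z [141.7 218.4] s [ 71.3 115.3] w [-26.2  23.4]
```

View pics/show1.png

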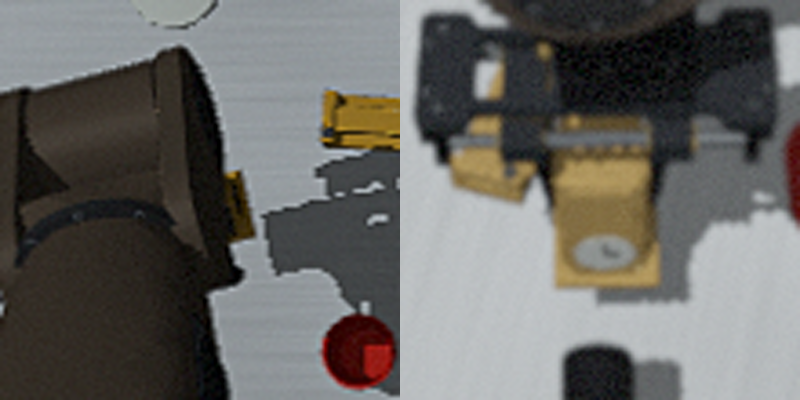

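The side crop shows the white dial at (600,250) facing the black barrel at (598,375), with the fingers on the other pair of sides. I'll nudge it and hold.

jog_arm(motion=[[0, 0, 0, 2, 1.5, 0, 40], [0, 0, 0, 0, 0, 0, 40], [0, 0, 0, 0, 0, 0, 40], [0, 0, 0, 0, 0, 0, 40], [0, 0, 0, 0, 0, 0, 40], [0, 0, 0, 0, 0, 0, 40], [0, 0, 0, 0, 0, 0, 40], [0, 0, 0, 0, 0, 0, 40], [0, 0, 0, 0, 0, 0, 40], [0, 0, 0, 0, 0, 0, 40]])

```text
t: 11.42
eef_pos: [528.2, 199.2, 249.7]
tcp_rot: [-3.142, 0.0, 1.79]
ft_force: [0.0, 0.7, -4.0]
opening: 0.526
grip_force: 29.8
```

jog_arm(motion=[[0, 0, 0, 0, 0, 0, 40], [0, 0, 0, 0, 0, 0, 40], [0, 0, 0, 0, 0, 0, 40]])

```text
t: 11.8
eef_pos: [528.2, 199.2, 249.7]
tcp_rot: [-3.142, 0.0, 1.79]
ft_force: [-0.5, 0.3, -3.7]
opening: 0.528
grip_force: 29.8
```

```bash
python3 t.py 495 145 250 12.5
```

```text
t 11.8 pos [528.2 199.2 249.7] rpy [-180.      0.    102.55] j [ 0.24  0.45  1.76 -0.    0.93  0.02]
turn(deg) [ 0.    0.   90.05] shift now [-45.7 -44.2  -0.3] shift after turn [-44.1  45.7  -0.3]
open 0.5281790124824055 grip 29.84200268983841 ft [-0.5  0.3 -3.7]
```

jog_arm(motion=[[0, 0, 0, -22.8, -22.1, 0, 40], [0, 0, 0, -22.8, -22.1, 0, 40], [0, 0, 10, 0, 0, 12, 40], [0, 0, 10, 0, 0, 12, 40], [0, 0, 10, 0, 0, 12, 40], [0, 0, 10, 0, 0, 12, 40], [0, 0, 10, 0, 0, 12, 40], [0, 0, 10, 0, 0, 12, 40], [0, 0, 10, 0, 0, 12, 40], [0, 0, 10, 0, 0, 12, 40]])

```text
t: 13.05
eef_pos: [495.1, 145.1, 153.4]
tcp_rot: [3.141, -0.0, 0.388]
ft_force: [1.3, 0.1, -3.9]
opening: 0.526
grip_force: 29.9
```

jog_arm(motion=[[0, 0, 10, 0, 0, 10, 40], [0, 0, 0, 0, 0, 5, 40], [0, 0, 0, 0, 0, 2.5, 40], [0, 0, 0, 0, 0, 0, 40]])

```text
t: 13.55
eef_pos: [495.0, 145.1, 136.3]
tcp_rot: [3.141, -0.0, 0.221]
ft_force: [-0.0, 0.0, -4.5]
opening: 0.523
grip_force: 29.9
```

```bash
python3 t.py 495 145 135.3 12.5
```

```text
t 13.55 pos [495.  145.1 136.3] rpy [ 1.7999e+02 -1.0000e-02  1.2670e+01] j [ 0.16  0.56  1.97 -0.    0.61  1.51]
turn(deg) [ 0.01 -0.01  0.17] shift now [-0.1  0.1  1. ] shift after turn [-0.1  0.1  1. ]
open 0.5225870349766966 grip 29.857434332370758 ft [-0.   0.  -4.5]
```

jog_arm(motion=[[0, 0, 0, 0, 0, 0.9, 40], [0, 0, 0, 0, 0, 0, 40], [0, 0, 0, 0, 0, 0, 95], [0, 0, 0, 0, 0, 0, 95], [0, 0, 0, 0, 0, 0, 95], [0, 0, 0, 0, 0, 0, 95], [0, 0, 0, 0, 0, 0, 95], [0, 0, 0, 0, 0, 0, 95]])

```text
t: 14.55
eef_pos: [495.0, 145.1, 135.3]
tcp_rot: [3.141, -0.0, 0.219]
ft_force: [0.1, 0.3, -0.1]
opening: 0.995
grip_force: 0.0
```

jog_arm(motion=[[0, 0, -10.6, 0, 0, 0, 95], [0, 0, -10.6, 0, 0, 0, 95], [0, 0, -10.6, 0, 0, 0, 95], [0, 0, -10.6, 0, 0, 0, 95], [0, 0, -10.6, 0, 0, 0, 95], [0, 0, -10.6, 0, 0, 0, 95], [0, 0, -10.6, 0, 0, 0, 95], [0, 0, -10.6, 0, 0, 0, 95]])

```text
t: 15.55
eef_pos: [495.0, 145.0, 135.3]
tcp_rot: [3.142, 0.0, 1.705]
ft_force: [-0.5, -0.2, -0.1]
opening: 0.999
grip_force: 0.0
```

jog_arm(motion=[[0, 0, -10.6, 0, 0, 0, 95], [0, 0, -10.6, 0, 0, 0, 95], [0, 0, -10.6, 0, 0, 0, 95], [0, 0, -10.6, 0, 0, 0, 95], [0, 0, -10.6, 0, 0, 0, 95], [0, 0, -10.6, 0, 0, 0, 95], [0, 0, -10.6, 0, 0, 0, 95], [0, 0, -10.6, 0, 0, 0, 95], [0, 0, -10.4, 0, 0, 0, 95], [0, 0, 0, 0, 0, 0, 95]])

```text
t: 16.8
eef_pos: [495.0, 145.1, 135.3]
tcp_rot: [-3.142, 0.0, -2.924]
ft_force: [0.5, 0.7, -0.1]
opening: 0.995
grip_force: 0.0
```

```bash
python3 t.py 495 145 135.3 -167.4
```

```text
t 16.8 pos [495.  145.1 135.3] rpy [-180.      0.   -167.52] j [ 0.16  0.56  1.97 -0.    0.6  -1.63]
turn(deg) [-0.    0.   -0.12] shift now [-0.  -0.1 -0. ] shift after turn [-0.  -0.1 -0. ]
open 0.9952941668270491 grip 0.0 ft [ 0.5  0.7 -0.1]
```

jog_arm(motion=[[0, 0, 0, 0, 0, 0, 40], [0, 0, 0, 0, 0, 0, 40], [0, 0, 0, 0, 0, 0, 40], [0, 0, 0, 0, 0, 0, 40], [0, 0, 0, 0, 0, 0, 40], [0, 0, 0, 0, 0, 0, 40], [0, 0, 0, 0, 0, 0, 40], [0, 0, 0, 0, 0, -10, 40], [0, 0, 5, 0, 0, -20, 40]])

```text
t: 17.92
eef_pos: [494.6, 145.0, 165.4]
tcp_rot: [-3.141, -0.002, -3.012]
ft_force: [0.3, 0.0, -3.3]
opening: 0.528
grip_force: 29.9
```

jog_arm(motion=[[0, 0, 10.6, 0, 0, -25, 40], [0, 0, 10.6, 0, 0, -25, 40], [0, 0, 10.6, 0, 0, -20, 40], [0, 0, 10.6, 0, 0, -10, 40], [0, 0, 10.6, 0, 0, -4.5, 40], [0, 0, 10.6, 0, 0, 0, 40], [0, 0, 10.6, 0, 0, 0, 40], [0, 0, 10.6, 0, 0, 0, 40]])

```text
t: 18.92
eef_pos: [494.7, 145.0, 250.2]
tcp_rot: [-3.141, 0.0, 1.787]
ft_force: [0.6, 0.3, -2.7]
opening: 0.53
grip_force: 29.9
```

```bash
python3 t.py 528.2 199.2 249.8 102.5
```

```text
t 18.93 pos [494.7 145.  250.2] rpy [-1.7999e+02  1.0000e-02  1.0240e+02] j [ 0.16  0.39  1.87 -0.    0.88 -0.06]
turn(deg) [-0.01  0.01 -0.1 ] shift now [45.7 44.4  0.4] shift after turn [45.7 44.5  0.4]
open 0.5298578114062631 grip 29.895139038562775 ft [ 0.6  0.3 -2.7]
```

jog_arm(motion=[[0, 0, -0.1, 18, 18, 0.4, 40], [0, 0, 0, 18, 18, 0, 40], [0, 0, 0, 9.7, 8.4, 0, 40], [0, 0, 0, 0, 0, 0, 40], [0, 0, 0, 0, 0, 0, 40], [0, 0, 0, 0, 0, 0, 40], [0, 0, 0, 0, 0, 0, 40], [0, 0, 0, 0, 0, 0, 40], [0, 0, 0, 0, 0, 0, 40], [0, 0, 0, 0, 0, 0, 40]])

```text
t: 20.18
eef_pos: [528.1, 199.4, 249.4]
tcp_rot: [-3.142, 0.0, 1.795]
ft_force: [0.4, -0.1, -3.8]
opening: 0.527
grip_force: 29.9
```

```bash
python3 t.py 495 145 249.8 102.5;python3 e.py show2 528.2 199.2
```

```text
t 20.18 pos [528.1 199.4 249.4] rpy [-1.8000e+02  1.0000e-02  1.0285e+02] j [ 0.24  0.45  1.76 -0.    0.93  0.02]
turn(deg) [-0.    0.01  0.35] shift now [-45.7 -44.4  -0.4] shift after turn [-46.  -44.1  -0.4]
open 0.5270060354231594 grip 29.90121155977249 ft [ 0.4 -0.1 -3.8]
top (112, 131) 25 [531.8 173.3] [61.3 19.1] 0.3 z [116.  126.8] s [108.  128.1] w [-28.5  30.7]
side (112, 131) 211 [525.3 204.9] [60.7 46.9] 11.9 z [117.7 130. ] s [ 66.3 109.1] w [-27.9  29.9]
side (135, 220) 858 [529.6 202.5] [61.6 45.2] 11.8 z [137.6 218. ] s [ 71.3 113.1] w [-24.3  25.3]
```

View pics/show2.png

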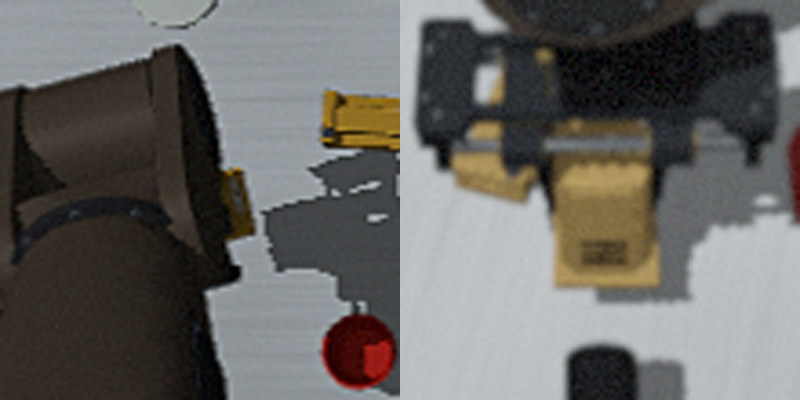

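jog_arm(motion=[[0, 0, 0, 0, 0, 0, 40], [0, 0, 0, 0, 0, 0, 40], [0, 0, 0, 0, 0, 0, 40], [0, 0, 0, 0, 0, 0, 40]])

```text
t: 20.78
eef_pos: [528.1, 199.5, 249.4]
tcp_rot: [3.142, 0.0, 1.795]
ft_force: [0.5, 0.7, -3.4]
opening: 0.528
grip_force: 29.9
```

The louvres at side crop (604,253) are square to the lens. Next: set the case down and take it by the other pair.

jog_arm(motion=[[0, 0, 0.3, -22.8, -22.1, 0, 40], [0, 0, 0, -22.9, -22.2, 10, 40], [0, 0, 0, 0, 0, 30, 40], [0, 0, 0, 0, 0, 30, 40], [0, 0, 0, 0, 0, 25, 40], [0, 0, 0, 0, 0, 12, 40], [0, 0, 0, 0, 0, 5, 40], [0, 0, 0, 0, 0, 2, 40], [0, 0, 0, 0, 0, 0, 40]])

```text
t: 21.9
eef_pos: [495.2, 145.2, 135.9]
tcp_rot: [3.141, 0.0, 1.79]
ft_force: [1.4, -0.3, -3.6]
opening: 0.525
grip_force: 29.9
```

jog_arm(motion=[[0, 0, 0, 0, 0, 0, 95], [0, 0, 0, 0, 0, 0, 95], [0, 0, 0, 0, 0, 0, 95], [0, 0, 0, 0, 0, 0, 95], [0, 0, 0, 0, 0, 0, 95], [0, 0, 0, 0, 0, 0, 95], [0, 0, -10, 0, 0, 0, 95], [0, 0, -10, 0, 0, 0, 95], [0, 0, -10, 0, 0, 0, 95]])

```text
t: 23.02
eef_pos: [494.9, 145.1, 135.4]
tcp_rot: [-3.142, 0.0, 2.319]
ft_force: [0.3, -0.3, 0.5]
opening: 0.999
grip_force: 0.0
```

jog_arm(motion=[[0, 0, -10, 0, 0, 0, 95], [0, 0, -10, 0, 0, 0, 95], [0, 0, -10, 0, 0, 0, 95], [0, 0, -10, 0, 0, 0, 95], [0, 0, -10, 0, 0, 0, 95], [0, 0, -10, 0, 0, 0, 95], [0, 0, 0, 0, 0, 0, 95]])

```text
t: 23.9
eef_pos: [495.0, 145.1, 135.4]
tcp_rot: [-3.141, -0.0, -2.924]
ft_force: [-0.1, 0.4, -0.3]
opening: 0.998
grip_force: 0.0
```

```bash
python3 t.py 495 145 135.3 -167.5
```

```text
t 23.9 pos [495.  145.1 135.4] rpy [-179.99   -0.   -167.52] j [ 0.16  0.56  1.97 -0.    0.6  -1.63]
turn(deg) [-0.01 -0.   -0.02] shift now [-0.  -0.1  0.1] shift after turn [-0.  -0.1  0.1]
open 0.9982234202923939 grip 0.0 ft [-0.1  0.4 -0.3]
```

jog_arm(motion=[[0, 0, 0, 0, 0, 0, 40], [0, 0, 0, 0, 0, 0, 40], [0, 0, 0, 0, 0, 0, 40], [0, 0, 0, 0, 0, 0, 40], [0, 0, 0, 0, 0, 0, 40], [0, 0, 0, 0, 0, 0, 40], [0, 0, 0, 0, 0, 0, 40], [0, 0, 0, 0, 0, -10, 40], [0, 0, 5, 0, 0, -20, 40]])

```text
t: 25.02
eef_pos: [494.5, 145.1, 165.5]
tcp_rot: [-3.142, -0.002, -3.012]
ft_force: [0.1, -0.1, -3.3]
opening: 0.524
grip_force: 29.9
```

jog_arm(motion=[[0, 0, 10.6, 0, 0, -25, 40], [0, 0, 10.6, 0, 0, -25, 40], [0, 0, 10.6, 0, 0, -20, 40], [0, 0, 10.6, 0, 0, -10, 40], [0, 0, 10.6, 0, 0, -4.5, 40], [0, 0, 10.6, 0, 0, 0, 40], [0, 0, 10.6, 0, 0, 0, 40], [0, 0, 10.6, 0, 0, 0, 40]])

```text
t: 26.02
eef_pos: [494.6, 145.2, 250.2]
tcp_rot: [-3.141, -0.0, 1.787]
ft_force: [0.4, 0.7, -4.1]
opening: 0.528
grip_force: 29.9
```

jog_arm(motion=[[0, 0, 0, 18, 18, 0.4, 40], [0, 0, 0, 18, 18, 0, 40], [0, 0, 0, 9.7, 8.2, 0, 40], [0, 0, 0, 0, 0, 0, 40], [0, 0, 0, 0, 0, 0, 40], [0, 0, 0, 0, 0, 0, 40], [0, 0, 0, 0, 0, 0, 40], [0, 0, 0, 0, 0, 0, 40], [0, 0, 0, 0, 0, 0, 40], [0, 0, 0, 0, 0, 0, 40]])

```text
t: 27.28
eef_pos: [528.0, 199.5, 249.5]
tcp_rot: [-3.142, 0.0, 1.793]
ft_force: [-0.3, -0.6, -4.3]
opening: 0.521
grip_force: 29.9
```

```bash
python3 t.py 495 145 249.8 102.5;python3 e.py show3 528.2 199.2
```

```text
t 27.27 pos [528.  199.5 249.5] rpy [-1.8000e+02  1.0000e-02  1.0275e+02] j [ 0.24  0.45  1.76 -0.    0.93  0.02]
turn(deg) [-0.    0.01  0.25] shift now [-45.8 -44.2  -0.3] shift after turn [-46.  -44.   -0.3]
open 0.5208538565689053 grip 29.935275614261627 ft [-0.3 -0.6 -4.3]
top (112, 131) 27 [530.  174.5] [57.7 19.9] 3.0 z [116.5 127.4] s [108.1 126.5] w [-29.5  28.3]
side (112, 131) 199 [523.  210.3] [58.3 37.3] 11.9 z [116.5 129.9] s [65.8 95.2] w [-29.8  28.1]
side (135, 220) 846 [529.8 203.5] [61.5 47.1] 15.0 z [137.9 217.7] s [ 70.4 112.6] w [-24.3  25.3]
```

View pics/show3.png

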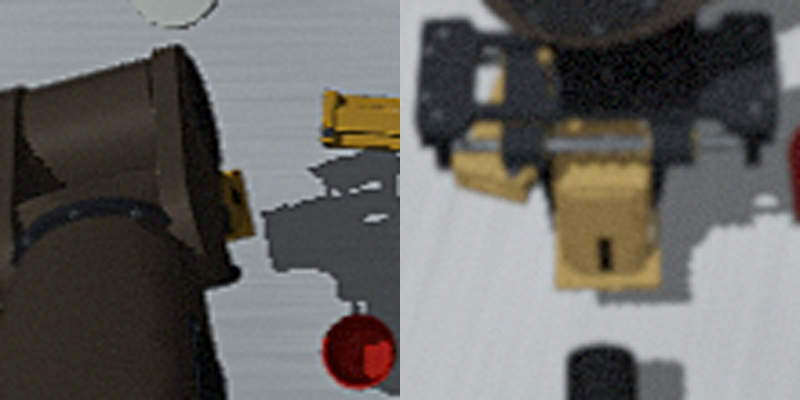

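jog_arm(motion=[[0, 0, 0, 0, 0, 0, 40], [0, 0, 0, 0, 0, 0, 40], [0, 0, 0, 0, 0, 0, 40], [0, 0, 0, 0, 0, 0, 40]])

```text
t: 27.88
eef_pos: [527.9, 199.5, 249.5]
tcp_rot: [-3.142, 0.0, 1.793]
ft_force: [0.2, -0.2, -3.7]
opening: 0.528
grip_force: 29.9
```

The slot at side crop (605,253) faces the lens. Next is the half turn for the ports, done the same way as before.

jog_arm(motion=[[0, 0, 0.2, -22.8, -22.1, 0, 40], [0, 0, 0, -22.9, -22.1, 0, 40], [0, 0, 10, 0, 0, 12, 40], [0, 0, 10, 0, 0, 12, 40], [0, 0, 10, 0, 0, 12, 40], [0, 0, 10, 0, 0, 12, 40], [0, 0, 10, 0, 0, 12, 40], [0, 0, 10, 0, 0, 12, 40], [0, 0, 10, 0, 0, 12, 40], [0, 0, 10, 0, 0, 12, 40]])

```text
t: 29.12
eef_pos: [495.0, 145.2, 153.2]
tcp_rot: [3.141, -0.0, 0.388]
ft_force: [-0.6, 0.8, -3.8]
opening: 0.525
grip_force: 30.0
```

jog_arm(motion=[[0, 0, 10, 0, 0, 10, 40], [0, 0, 0, 0, 0, 5, 40], [0, 0, 0, 0, 0, 2.5, 40], [0, 0, 0, 0, 0, 0.6, 40], [0, 0, 0, 0, 0, 0, 40]])

```text
t: 29.75
eef_pos: [494.9, 145.2, 135.6]
tcp_rot: [3.141, -0.0, 0.22]
ft_force: [0.1, -0.6, -3.9]
opening: 0.525
grip_force: 30.0
```

jog_arm(motion=[[0, 0, 0, 0, 0, 0, 95], [0, 0, 0, 0, 0, 0, 95], [0, 0, 0, 0, 0, 0, 95], [0, 0, 0, 0, 0, 0, 95], [0, 0, 0, 0, 0, 0, 95], [0, 0, 0, 0, 0, 0, 95]])

```text
t: 30.5
eef_pos: [494.8, 145.2, 135.4]
tcp_rot: [3.141, 0.0, 0.219]
ft_force: [-0.1, 0.4, -0.3]
opening: 0.997
grip_force: 0.0
```

```bash
python3 t.py 495 145 135.3 12.5
```

```text
t 30.5 pos [494.8 145.2 135.4] rpy [179.99   0.    12.55] j [ 0.16  0.56  1.97 -0.    0.6   1.51]
turn(deg) [0.01 0.   0.05] shift now [0.1 0.2 0.1] shift after turn [0.1 0.2 0.1]
open 0.9969855936665885 grip 0.0 ft [-0.1  0.4 -0.3]
```

jog_arm(motion=[[0, 0, -10.6, 0, 0, 0, 95], [0, 0, -10.6, 0, 0, 0, 95], [0, 0, -10.6, 0, 0, 0, 95], [0, 0, -10.6, 0, 0, 0, 95], [0, 0, -10.6, 0, 0, 0, 95], [0, 0, -10.6, 0, 0, 0, 95], [0, 0, -10.6, 0, 0, 0, 95], [0, 0, -10.6, 0, 0, 0, 95], [0, 0, -10.6, 0, 0, 0, 95]])

```text
t: 31.62
eef_pos: [494.8, 145.2, 135.4]
tcp_rot: [-3.142, 0.0, 1.89]
ft_force: [0.1, 0.7, -0.3]
opening: 1.001
grip_force: 0.0
```

jog_arm(motion=[[0, 0, -10.6, 0, 0, 0, 95], [0, 0, -10.6, 0, 0, 0, 95], [0, 0, -10.6, 0, 0, 0, 95], [0, 0, -10.6, 0, 0, 0, 95], [0, 0, -10.6, 0, 0, 0, 95], [0, 0, -10.6, 0, 0, 0, 95], [0, 0, -10.6, 0, 0, 0, 95], [0, 0, -10.4, 0, 0, 0, 95], [0, 0, 0, 0, 0, 0, 95]])

```text
t: 32.75
eef_pos: [494.9, 145.2, 135.4]
tcp_rot: [-3.142, -0.0, -2.924]
ft_force: [0.4, 0.3, 0.3]
opening: 1.001
grip_force: 0.0
```

jog_arm(motion=[[0, 0, 0, 0, 0, 0, 40], [0, 0, 0, 0, 0, 0, 40], [0, 0, 0, 0, 0, 0, 40], [0, 0, 0, 0, 0, 0, 40], [0, 0, 0, 0, 0, 0, 40], [0, 0, 0, 0, 0, 0, 40], [0, 0, 0, 0, 0, 0, 40]])

```text
t: 33.62
eef_pos: [494.8, 145.2, 135.4]
tcp_rot: [-3.142, 0.0, -2.923]
ft_force: [-0.6, 0.0, -0.1]
opening: 0.525
grip_force: 30.0
```

```bash
python3 t.py 495 145 135.3 -167.5
```

```text
t 33.62 pos [494.8 145.2 135.4] rpy [-180.      0.   -167.46] j [ 0.16  0.56  1.97 -0.    0.6  -1.63]
turn(deg) [-0.    0.    0.04] shift now [-0.1 -0.3  0.1] shift after turn [-0.1 -0.3  0.1]
open 0.525474172869922 grip 29.983204007148743 ft [-0.6  0.  -0.1]
```

jog_arm(motion=[[0, 0, 0, 0, 0, -10, 40], [0, 0, 5, 0, 0, -20, 40], [0, 0, 10.6, 0, 0, -25, 40], [0, 0, 10.6, 0, 0, -25, 40], [0, 0, 10.6, 0, 0, -20, 40], [0, 0, 10.6, 0, 0, -10, 40], [0, 0, 10.6, 0, 0, -4.5, 40], [0, 0, 10.6, 0, 0, 0, 40], [0, 0, 10.6, 0, 0, 0, 40], [0, 0, 10.6, 0, 0, 0, 40]])

```text
t: 34.88
eef_pos: [494.5, 145.2, 250.3]
tcp_rot: [-3.141, 0.0, 1.787]
ft_force: [-0.1, -0.6, -3.3]
opening: 0.522
grip_force: 30.0
```

jog_arm(motion=[[0, 0, 0.2, 18, 18, 0.4, 40], [0, 0, 0, 18, 18, 0, 40], [0, 0, 0, 9.7, 8.2, 0, 40], [0, 0, 0, 0, 0, 0, 40], [0, 0, 0, 0, 0, 0, 40], [0, 0, 0, 0, 0, 0, 40], [0, 0, 0, 0, 0, 0, 40], [0, 0, 0, 0, 0, 0, 40], [0, 0, 0, 0, 0, 0, 40], [0, 0, 0, 0, 0, 0, 40]])

```text
t: 36.12
eef_pos: [528.0, 199.4, 249.5]
tcp_rot: [-3.142, 0.0, 1.79]
ft_force: [-0.4, 0.4, -4.0]
opening: 0.527
grip_force: 30.0
```

```bash
python3 t.py 612.6 -58 300 102.5;python3 e.py show4 528.2 199.2
```

```text
t 36.12 pos [528.  199.4 249.5] rpy [-1.8000e+02  1.0000e-02  1.0255e+02] j [ 0.24  0.45  1.76 -0.    0.93  0.03]
turn(deg) [-0.    0.01  0.05] shift now [-269.7   26.7  -50.5] shift after turn [-269.7   26.9  -50.5]
open 0.5270038956458842 grip 29.982121288776398 ft [-0.4  0.4 -4. ]
top (112, 131) 21 [531.7 178.9] [58.2 19.7] 12.2 z [119.2 129. ] s [107.6 126.3] w [-27.9  29.8]
side (112, 131) 195 [526.2 205.8] [58.8 49.6] 11.9 z [118.1 129.7] s [ 64.9 105.4] w [-27.8  27.8]
side (135, 220) 858 [529.1 203.2] [61.6 48.3] 8.0 z [138.6 218. ] s [ 69.4 113.1] w [-24.2  25.4]
```

View pics/show4.png

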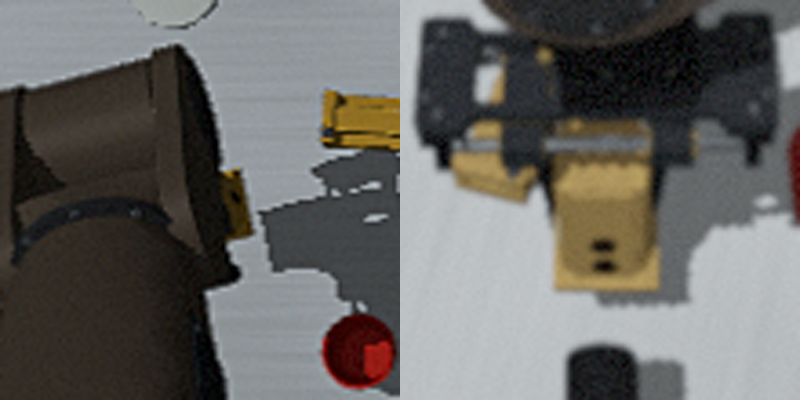

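jog_arm(motion=[[0, 0, 0, 0, 0, 0, 40], [0, 0, 0, 0, 0, 0, 40], [0, 0, 0, 0, 0, 0, 40], [0, 0, 0, 0, 0, 0, 40]])

```text
t: 36.72
eef_pos: [528.0, 199.5, 249.5]
tcp_rot: [-3.142, 0.0, 1.79]
ft_force: [-0.2, 0.3, -4.0]
opening: 0.525
grip_force: 30.0
```

The ports at side crop (602,246) and (602,266) faced the lens, so all four sides have been shown. Next is the tray.

jog_arm(motion=[[0, 0, 0, -20, 2, 0, 40], [0, 0, 0, -38, 3.8, 0, 40], [0, 0, 0, -40, 4, 0, 40], [0, 0, 0, -40, 4, 0, 40], [0, 0, 0, -40, 4, 0, 40], [0, 0, 0, -40, 4, 0, 40], [0, 0, 0, -34, 3, 0, 40], [0, 0, 0, -18, 2, 0, 40], [0, 0, 8.5, 0, 0, 0, 40], [0, 0, 8.5, 0, 0, 0, 40]])

```text
t: 37.98
eef_pos: [612.7, -58.7, 249.4]
tcp_rot: [-3.141, -0.0, 1.488]
ft_force: [0.1, -0.7, -4.2]
opening: 0.526
grip_force: 30.0
```

jog_arm(motion=[[0, 0, 0, 0, 0, 0, 40], [0, 0, 0, 0, 0, 0, 40]])

```text
t: 38.22
eef_pos: [612.7, -58.2, 249.5]
tcp_rot: [-3.141, 0.0, 1.497]
ft_force: [0.1, 0.0, -3.2]
opening: 0.526
grip_force: 30.0
```

```bash
python3 t.py 612.6 -58.5 168.5 85.5
```

```text
t 38.23 pos [612.7 -58.2 249.5] rpy [-1.7999e+02  1.0000e-02  8.5740e+01] j [-0.2   0.52  1.63 -0.    0.99 -0.13]
turn(deg) [-0.01  0.01  0.24] shift now [-0.3 -0.1 81. ] shift after turn [-0.3 -0.1 81. ]
open 0.5263488176400807 grip 29.982065856456757 ft [ 0.1  0.  -3.2]
```

jog_arm(motion=[[0, 0, 0, -0.3, 0, 20, 40], [0, 0, 0, 0, 0, 25, 40], [0, 0, 0, 0, 0, 20, 40], [0, 0, 0, 0, 0, 10, 40], [0, 0, 0, 0, 0, 4, 40], [0, 0, 0, 0, 0, 1.2, 40], [0, 0, 0, 0, 0, 0, 40], [0, 0, 0, 0, 0, 0, 40]])

```text
t: 39.22
eef_pos: [612.9, -58.6, 169.8]
tcp_rot: [3.141, 0.0, 1.493]
ft_force: [0.8, -0.2, -4.2]
opening: 0.524
grip_force: 30.0
```

```bash
python3 t.py 612.6 -58.5 168.5 85.5
```

```text
t 39.23 pos [612.9 -58.6 169.8] rpy [1.7995e+02 1.0000e-02 8.5550e+01] j [-0.2   0.62  1.7  -0.    0.82 -0.12]
turn(deg) [0.05 0.01 0.05] shift now [ 0.1 -0.3  1.3] shift after turn [ 0.1 -0.3  1.3]
open 0.5244989622977838 grip 29.981939792633057 ft [ 0.8 -0.2 -4.2]
```

jog_arm(motion=[[0, 0, 0, 0, 0, 0.7, 40], [0, 0, 0, 0, 0, 0.5, 40], [0, 0, 0, 0, 0, 0, 40], [0, 0, 0, 0, 0, 0, 40]])

```text
t: 39.72
eef_pos: [612.8, -58.6, 168.1]
tcp_rot: [3.142, 0.0, 1.493]
ft_force: [-0.3, 0.5, -3.2]
opening: 0.525
grip_force: 30.0
```

```bash
python3 t.py 612.6 -58.5 168.5 85.5
```

```text
t 39.73 pos [612.8 -58.6 168.1] rpy [180.     0.    85.54] j [-0.2   0.62  1.7  -0.    0.82 -0.12]
turn(deg) [0.   0.   0.04] shift now [ 0.1 -0.2 -0.4] shift after turn [ 0.1 -0.2 -0.4]
open 0.5252202502988391 grip 29.981988072395325 ft [-0.3  0.5 -3.2]
```

jog_arm(motion=[[0, 0, 0, 0, 0, 0.5, 40], [0, 0, 0, 0, 0, 0, 40]])

```text
t: 39.98
eef_pos: [612.7, -58.6, 167.6]
tcp_rot: [-3.142, 0.0, 1.493]
ft_force: [-0.3, 0.1, -3.4]
opening: 0.519
grip_force: 30.0
```

jog_arm(motion=[[0, 0, 0, 0, 0, 0.5, 40], [0, 0, 0, 0, 0, 0, 40]])

```text
t: 40.22
eef_pos: [612.8, -58.6, 167.4]
tcp_rot: [3.141, 0.0, 1.493]
ft_force: [-1.4, 0.9, 0.7]
opening: 0.521
grip_force: 30.0
```

Contact: the weight is now on the tray. Letting go and withdrawing.

jog_arm(motion=[[0, 0, 0, 0, 0, 0, 95], [0, 0, 0, 0, 0, 0, 95], [0, 0, 0, 0, 0, 0, 95], [0, 0, 0, 0, 0, 0, 95], [0, 0, 0, 0, 0, 0, 95], [0, 0, 0, 0, 0, 0, 95], [0, 0, 0, 0, 0, -15, 95], [0, 0, 0, 0, 0, -30, 95], [0, 0, 0, 0, 0, -40, 95], [0, 0, 0, 0, 0, -40, 95]])

```text
t: 41.48
eef_pos: [612.6, -58.5, 294.5]
tcp_rot: [3.141, 0.0, 1.493]
ft_force: [-0.3, -0.2, 0.1]
opening: 1.002
grip_force: 0.0
```

jog_arm(motion=[[0, 0, 0, -40, 0, -20, 95], [0, 0, 0, -60, 0, 0, 95], [0, 0, 0, -60, 0, 0, 95], [0, 0, 0, -60, 0, 0, 95], [0, 0, 0, 0, 0, 0, 95]])

```text
t: 42.1
eef_pos: [594.8, -281.6, 312.8]
tcp_rot: [3.141, 0.001, 1.489]
ft_force: [-0.5, 0.7, -0.1]
opening: 1.001
grip_force: 0.0
```

```bash
python3 t.py 612.6 -58.5 168.5 85.5; python3 e.py end 612.6 -58.5 83
```

```text
t 42.1 pos [ 594.8 -281.6  312.8] rpy [1.7997e+02 5.0000e-02 8.5300e+01] j [-0.54  0.52  1.45 -0.    1.17 -0.46]
turn(deg) [ 0.03  0.05 -0.2 ] shift now [223.9  -0.6 144.1] shift after turn [2.238e+02 2.000e-01 1.443e+02]
open 1.0014157271436535 grip 0.0 ft [-0.5  0.7 -0.1]
top (30.0, 49.0) 73 [620.1 -48.8] [80.2 77.7] 89.0 z [31.9 47.3] s [316.4 398.9] w [-6.5 65.7]
top (53.0, 138.0) 247 [611.9 -58.1] [49.2 51.3] 86.8 z [ 83.5 136.6] s [339.2 389.5] w [ 1.3 51.7]
side (30.0, 49.0) 149 [619.7 -61.9] [69.8 76.9] 87.2 z [35.8 48.1] s [331.5 384.1] w [-5.1 60.4]
side (53.0, 138.0) 718 [610.2 -54.3] [50.6 50.2] 85.2 z [ 56.7 135. ] s [336.1 382.3] w [ 0.4 52.6]
```

View pics/end.png

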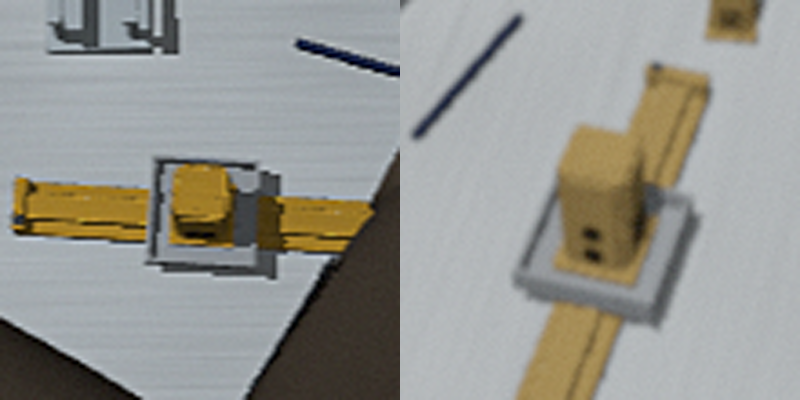

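The case stands upright in the middle of the tray, at side crop (600,200), measured at about (611,-57) with its top near 134 mm. The gripper is clear. Handing in.

```bash
python3 -c "
from cell import env
print(env.job_done())"
```

```text
the job is handed in; nothing more can be done
None
```

The dial, louvred back, slot and ports were each held to the lens in that order for over a second, and the case now stands upright and released in the middle of the tray; the job was handed in at about 42 s of the 72 s allowed.

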